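# Fetch the sample vial from behind the bottles and put it on the balance

### The arm

A 6-joint arm with a two-finger parallel gripper is mounted at the origin on a cart in front of the work surface, level with it; the furniture and walls round the work are solid. World frame = base frame: x ahead of the robot, y to its left, z up, the work surface at z = 0. Lengths are in mm, angles in rad, forces in N, time in s.
With the tool pointing down it reaches from about 300 to 775 mm from the base axis. Payload 14.6 kg.
Tool frame: the origin (TCP) lies at the very end of the fingers, on their centre line; the grasp point (between the pads) lies 19 mm behind it; z points along the fingers, y is the line along which they close (so a half turn about z gives the same grasp; the last joint's range is limited). The gripper opens to 94 mm and grips with 3 to 60 N. Pads are 16 mm wide; open, the fingers measure 119 mm over their backs; the gripper's body (75 mm by 177 mm) begins 78 mm behind the grasp point.
Start: joints at [1.265, 0.3, 1.521, -0, 1.321, -0.067], TCP at [130.093, 534.383, 205.446] pointing down, gripper open.
Joint ranges: [-3.03, 3.03], [-0.79, 2.21], [0.23, 2.52], [-1.04, 4.18], [0, 3.07], [-2.55, 2.55]. Speed limits (rad/s): [2.22, 2.22, 2.57, 3.14, 3.14, 3.14].

### API

Orientations are given as [roll, pitch, yaw] about the fixed x, y, z axes, in that order (R = Rz(yaw) Ry(pitch) Rx(roll)).
In Python, from cell import manip gives the robot as it stands.
- The arm moves only by the tool servo_tool, never from a script. Its argument "motion" is a list that holds one entry, the list of rows, each a list of 7 numbers: the shift along the world's x, y, z as a fraction of full scale, then the turn, a rotation vector about the world's x, y, z as a fraction of full scale, then the closure, from 0 (fully open) to 1 (shut). In form: [[[x, y, z, rx, ry, rz, gripper], ...]]. A call has 1 to 10 rows; each row is the pose to reach, as a shift and turn from the pose commanded when the call began, turning the shorter way round; what a row does not reach only later rows make up. Full scale, the value 1, is 0.5 m for a shift and pi rad for a turn. A row lasts 1/10 s, in which the tool goes at most 50 mm and 8.59 degrees, less where a joint would pass 70% of its speed; a pose out of reach is approached as far as the arm can. A call with a number of a shift or a turn outside -1 to 1 is refused whole. A call with a gripper value outside its range is refused whole. The fingers move at their own pace and stop on an object; "newtons" is the grip in N (left out, the last holds). Time passes only in rows, so rows that repeat a pose let the fingers close. It gives the time, the measured TCP pose, the force, the opening and the grip force at its end, in the units of the state.
- manip.read_state(): the state, without advancing time (a new reading comes with each control period).
- manip.camera(name): name is "scene" or "side" or "wrist"; returns a dict with "frame" (480x640x3 uint8, red, green, blue), "range_z" (480x640 float32, mm along the optical axis (not along the pixel's ray), 0 where there is no reading), "vfov" (degrees; the focal length in pixels is half the picture's height over the tangent of half this angle, whatever the lens; pixels are square), "cx", "cy" (the principal point, pixels), "cam_to_world" (4x4, takes a point from camera to world coordinates). Camera axes: x right, y down, z forward; pixel columns grow to the right and rows downward; lengths in mm; the calibration is good to about 2 mm. A picture is of the moment at which its call begins.
- manip.sign_off(): hands the job in; it is judged then, once.
The state is a dict: "clock": time; "joints": joint angles; "qd": joint speeds; "effort": joint torques, N m; "eef_pos": TCP position; "eef_rot": TCP orientation; "wrist_force": force on the tool from outside, world axes, zero at the start; "moment": the same for the moment, N m; "finger_gap": finger opening in mm; "finger_force": force on a finger pad.
Only numpy, scipy, OpenCV 4.12 (cv2) and the standard library are available. Lean on these libraries where they do the work, as an engineer would, in place of code of your own. Each camera call takes 0.05 s, during which the arm holds its last target. There are 200 camera calls.

### The job

The small black-capped sample vial stands in the grey spill tray, hemmed in by three bottles. First clear all three bottles out of the tray and stand them upright on the blue mat, then put that vial upright on the middle of the balance's steel pan, and only then stand each of the three bottles back in the tray on the very spot where it stood at the start. Do not tip any of them over, and leave the small beaker and the white-capped vial in front of the tray undisturbed.

Things in the scene. Friction and masses are not known exactly. Their poses are not given: they have to be found in the camera images.
- tray: fixed open grey plastic spill tray, 160 (its x) x 210 (its y) x 16 mm, walls and floor 5 mm thick. Origin: centre of its underside on the worktop; x points away from the robot at yaw 0, z up. Inner floor 5 mm above the origin.
- mat: fixed flat blue mat with a thin white border line, 140 (its x) x 250 (its y) x 4 mm, the place to park the bottles; it lies to the left or to the right of the tray. Origin: centre of its underside; the top is 4 mm above it.
- pan (a point): centre of the upper face of the round steel pan (94 mm across) of a fixed white laboratory balance, 200 x 160 mm, that stands on the other side of the tray than the mat. The pan's upper face is 54 mm above the worktop and is the balance's highest part.
- white_bottle: loose white plastic bottle with a black screw cap (fixed to it), body 60 mm across, 124 mm high overall; the cap is 35 mm across and takes up the top 20 mm. 0.17 to 0.3 kg. Origin: centre of its underside, z up along its axis. It is to go back where its origin was at the start.
- amber_bottle: loose small amber glass bottle with a black screw cap (fixed to it), body 48 mm across, 103 mm high overall; the cap takes up the top 20 mm and is 30 mm across. 0.15 to 0.27 kg. The larger amber bottles at the back of the worktop are not meant. Origin: centre of its underside, z up along its axis. It is to go back where its origin was at the start.
- red_jar: loose white jar with a wide red screw cap (fixed to it), body 57 mm across, 92 mm high overall; the cap is 55 mm across and takes up the top 18 mm. 0.2 to 0.33 kg. Origin: centre of its underside, z up along its axis. It is to go back where its origin was at the start.
- vial: loose small clear vial with pink contents and a black cap (fixed to it), 24 mm across and 48 mm high, cap 22 mm across in the top 13 mm; it stands in the tray towards its far side, close to all three bottles. About 0.02 kg. Origin: centre of its underside, z up along its axis.
- beaker: loose small clear glass beaker, 55 mm across, 66 mm high, standing on the worktop between the robot and the tray: not to be disturbed. Origin: centre of its underside.
- other_vial: loose small vial with a white cap, 24 mm across, 48 mm high, standing on the worktop between the robot and the tray: not wanted, not to be disturbed. Origin: centre of its underside.

How it is judged:
By the outcome, as a careful person would: the job done as asked, in the order asked, and still so for the second after the job is handed in, with the robot touching nothing.
It also fails if it takes over 136 s, if anything falls off the work surface, if the arm or the gripper's body presses on something with over 40 N, if the wrist force passes 120 N, or if a joint passes its speed limit or range.

## Working session

There is one attempt and no reset: what is moved stays moved. The work goes in short steps, Python scripts to look and compute and a tool call to move; the robot and the scene stay as the last step left them, time stands still between calls to the robot, and variables do not carry over. Pictures are saved under pics/ and viewed, at most 14 in all, crops included, and the job is handed in when it is done.

Besides the shell and the picture viewer there is one more tool, called after ">>>" as a command line: name --argument value ..., lists and objects as JSON in quotes. servo_tool: Moves the arm, as the interface text tells. Its arguments: {"type":"object","properties":{"motion":{"type":"array"},"newtons":{"type":"number"}},"required":["motion"]}

```bash
mkdir -p pics; ls
cat > h.py <<'E'
import numpy as np, cv2
from cell import manip
def shot(name,fn=None):
    c=manip.camera(name)
    if fn: cv2.imwrite('pics/'+fn,c["frame"][:,:,::-1])
    z=c["range_z"].astype(float); h,w=z.shape
    f=h/2/np.tan(np.radians(c["vfov"])/2)
    v,u=np.mgrid[:h,:w]
    P=np.stack([(u-c["cx"])/f*z,(v-c["cy"])/f*z,z,np.ones_like(z)],-1)@np.array(c["cam_to_world"]).T
    P=P[...,:3]; P[z<=0]=np.nan
    return c,P
E
python3 - <<'E'
from h import *
for n in("scene","side"):
    c,P=shot(n,n+"0.png"); np.save(n+"P.npy",P); np.save(n+"F.npy",c["frame"]); print(n,c["vfov"],np.round(c["cam_to_world"],2).tolist())
print(manip.read_state())
E
```

```text
pics
scene 45.308625037116585 [[0.6, -0.45, 0.66, -208.77], [-0.8, -0.34, 0.5, -524.97], [-0.0, -0.83, -0.56, 654.65], [0.0, 0.0, 0.0, 1.0]]
side 56.6880640640418 [[-0.99, -0.11, 0.09, 420.47], [-0.14, 0.69, -0.71, 646.28], [0.01, -0.72, -0.7, 664.41], [0.0, 0.0, 0.0, 1.0]]
{'clock': 0.1, 'joints': array([ 1.26538869e+00,  3.00390746e-01,  1.52148463e+00,  2.33719320e-06,
        1.32070497e+00, -6.66340185e-02]), 'qd': array([ 0.00041115,  0.00041243, -0.00297482, -0.00226469,  0.00061897,
       -0.00184539]), 'effort': array([ 9.77279051e-04, -5.32637644e+01, -3.53288376e+01,  7.09423888e-02,
        2.34221370e-02, -4.67547648e-05]), 'eef_pos': array([130.0345174 , 534.17806647, 204.97121007]), 'eef_rot': array([-3.14060731e+00, -6.80238254e-05,  2.90281843e+00]), 'wrist_force': array([0.0078102 , 0.39684329, 0.493753  ]), 'moment': array([ 0.02620465, -0.02031818, -0.03244652]), 'finger_force': 0.0, 'finger_gap': 93.73947123956292}
```

View pics/scene0.png

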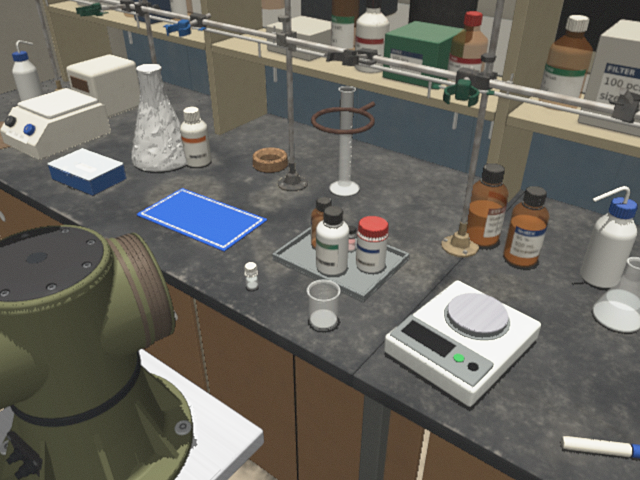

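View pics/side0.png

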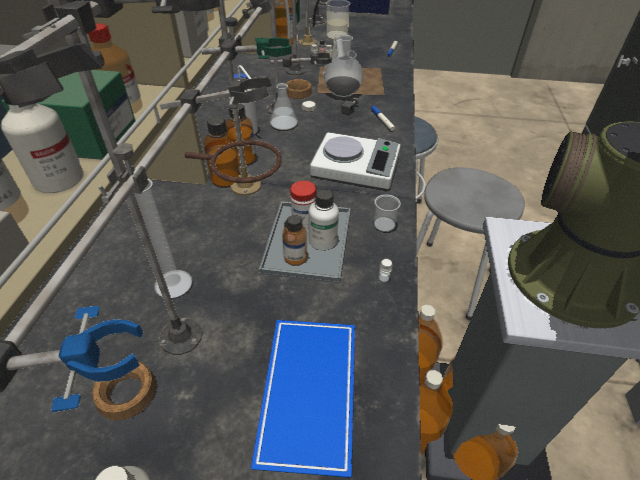

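The scene picture shows the tray with white bottle (332,245), jar (372,245), amber (322,225). The mat is at (200,218), the pan at (477,312), the white-capped vial at (251,275) and the beaker at (323,305). The side picture shows the same layout, with a rod rail and ring stand behind the tray.

```bash
cat > m.py <<'E'
from h import *
def circ(p):
    A=np.c_[2*p,np.ones(len(p))]; s=np.linalg.lstsq(A,(p**2).sum(1),rcond=None)[0]
    return s[0],s[1],np.sqrt(s[2]+s[0]**2+s[1]**2)
def disc(P,m,r):
    # min enclosing circle of top face
    p=P[m][:,:2].astype(np.float32)
    return cv2.minEnclosingCircle(p), P[m][:,2].mean(), len(p)
E
python3 - <<'E'
from m import *
for n in("scene","side"):
    P=np.load(n+"P.npy"); F=np.load(n+"F.npy"); hsv=cv2.cvtColor(F,cv2.COLOR_RGB2HSV)
    x,y,z=P[...,0],P[...,1],P[...,2]
    ok=np.isfinite(z)&(x>250)&(x<700)
    b=ok&(hsv[...,0]>100)&(hsv[...,0]<125)&(hsv[...,1]>170)&(abs(z)<15)
    p=P[b][:,:2].astype(np.float32)
    print(n,"mat",cv2.minAreaRect(p),P[b][:,2].mean())
    # tops: find each height band
    for nm,lo,hi in(("white",119,130),("amber",99,107),("jar",88,96.5),("pan",50,58),("vial",44,52),("beaker",60,70)):
        m=ok&(z>lo)&(z<hi)
        k,l,s,c=cv2.connectedComponentsWithStats(m.astype(np.uint8))
        for i in range(1,k):
            if s[i,4]>25:
                q=P[l==i]
                (cc,r)=cv2.minEnclosingCircle(q[:,:2].astype(np.float32))
                if r<60: print(nm,np.round(c[i]),s[i,4],np.round(cc,1),round(r,1),np.round(q.mean(0),1), F[l==i].mean(0).astype(int))
    m=ok&(z>150)&(x<720)&(y>-450)&(y<500)
    print("high",m.sum(),P[m].min(0) if m.any() else '')
    hi=P[m]
    for yb in range(-400,500,100):
        q=hi[(hi[:,1]>=yb)&(hi[:,1]<yb+100)]
        if len(q): print(yb,np.round(np.percentile(q[:,0],[0,5])),np.round(q[:,2].min()),len(q))
E
```

```text
scene mat ((477.9576110839844, -73.45416259765625), (153.27850341796875, 1007.5718994140625), 0.10332461446523666) 4.053698578850143
white [23. 66.] 83 [ 626.5 1211.1] 28.6 [ 623.9 1204.7  124.5] [207 205 196]
white [156. 117.] 197 [615.7 592.9] 45.7 [600.6 572.5 124.3] [178 176 170]
white [192. 117.] 66 [659.1 514.4] 18.7 [653.8 507.5 124.4] [141 137 125]
white [333. 212.] 212 [501.  -21.8] 17.7 [498.5 -23.7 126.4] [81 79 74]
amber [26. 73.] 65 [ 628.7 1213. ] 33.0 [ 621.2 1197.2  103.1] [146 144 137]
amber [158. 126.] 155 [615.9 593.5] 51.8 [599.1 568.3 103.1] [179 177 171]
amber [193. 126.] 117 [659.4 512.9] 30.9 [651.4 503.3 103. ] [229 226 214]
amber [324. 203.] 59 [550.2  34.3] 15.6 [545.2  30.  103.9] [60 59 56]
amber [332. 226.] 152 [501.1 -20.7] 23.3 [492.5 -26.1 102.3] [186 184 176]
amber [635. 264.] 31 [ 692.2 -483.1] 7.7 [ 693.6 -483.5  103. ] [121 121 117]
amber [633. 271.] 68 [ 675.1 -484. ] 11.7 [ 671.1 -484.3  103. ] [131 129 124]
jar [27. 77.] 66 [ 628.  1212.5] 34.5 [ 620.9 1196.2   92.6] [139 137 130]
jar [320. 209.] 34 [540.1  38.7] 10.7 [539.   36.6  92.4] [53 49
[... 5292 characters left out ...]
64.8    65.1] [155 149 129]
beaker [283. 106.] 64 [ 678.5 -478.1] 21.3 [ 677.5 -469.5   64.9] [127 128 126]
beaker [388. 202.] 162 [377.6 -92.5] 28.7 [376.1 -95.3  64.2] [132 132 131]
beaker [300. 207.] 64 [557.1 -55.2] 21.0 [555.8 -48.   65.3] [115 115 111]
beaker [323. 227.] 110 [501.3 -10.2] 29.2 [499.4   5.9  65.2] [86 97 88]
beaker [295. 243.] 91 [549.8  47.4] 22.2 [547.3  57.6  65. ] [69 60 58]
high 18529 [ 566.39494251 -412.71419984  235.12622297]
-400 [680. 682.] 329.0 194
-300 [598. 606.] 333.0 172
-200 [588. 596.] 329.0 1067
-100 [600. 617.] 235.0 293
0 [566. 577.] 236.0 2296
100 [588. 593.] 237.0 1224
200 [608. 631.] 328.0 2847
300 [600. 614.] 335.0 1366
400 [581. 592.] 327.0 9053
```

Run:
```python
from h import *
Q=[]
for n in("scene","side"):
    P=np.load(n+"P.npy").reshape(-1,3); Q.append(P[np.isfinite(P[:,2])])
Q=np.vstack(Q)
m=(Q[:,0]>380)&(Q[:,0]<760)&(Q[:,1]>-400)&(Q[:,1]<420)&(Q[:,2]>20)
Q=Q[m]
for lo,hi in((20,60),(60,140),(140,230),(230,300),(300,400),(400,700)):
    print("z",lo,hi,"rows x from 760 down step20; cols y 420..-400 step 20")
    q=Q[(Q[:,2]>=lo)&(Q[:,2]<hi)]
    H,_,_=np.histogram2d(q[:,0],q[:,1],bins=[np.arange(380,761,20),np.arange(-400,421,20)])
    for i in range(18,-1,-1):
        if H[i].sum(): print(380+20*i,''.join('#' if h>5 else '+' if h>0 else '.' for h in H[i][::-1]))
# floor tray edges & mat per camera
for n in("scene","side"):
    P=np.load(n+"P.npy"); F=np.load(n+"F.npy"); hsv=cv2.cvtColor(F,cv2.COLOR_RGB2HSV)
    ok=np.isfinite(P[...,2])
    b=ok&(hsv[...,0]>100)&(hsv[...,0]<125)&(hsv[...,1]>170)&(abs(P[...,2]-4)<6)&(P[...,0]>350)&(P[...,0]<620)&(P[...,1]>100)&(P[...,1]<500)
    b=cv2.morphologyEx(b.astype(np.uint8),cv2.MORPH_OPEN,np.ones((5,5)))>0
    print(n,"mat",cv2.minAreaRect(P[b][:,:2].astype(np.float32)))
    t=ok&(abs(P[...,2]-15.5)<3)&(abs(P[...,0]-530)<130)&(abs(P[...,1]+20)<140)
    t=t&(hsv[...,1]<60)
    p=P[t]; print(n,"tray",t.sum(),cv2.minAreaRect(p[:,:2].astype(np.float32)))
```

```text
z 20 60 rows x from 760 down step20; cols y 420..-400 step 20
740 ##.+##.......##..............#####+..#...
720 .####+.###...................####+####...
700 ..##+..###...................##...###....
680 ........#....................##..........
580 .....................#...................
560 .................##..###+++.....###+.....
540 .................#+..++#.##.....#########
520 .................#####.###+.....#########
500 ....................#..#.+......#########
480 ....................#+##........#########
460 ....................###+........#########
440 ................................#########
420 ...............................##########
400 .........................#+....##########
380 .................#+.....###....#########.
z 60 140 rows x from 760 down step20; cols y 420..-400 step 20
740 .............##..............######.##..#
720 .............................#########...
700 ........#....................##...###....
580 ........................+................
560 .................###...####..............
540 .................###...####..............
520 .....
[... 1755 characters left out ...]
.........
660 ..........+#.............................
640 #..........#.............................
620 #+.......###.............................
600 ##.......+##.............................
580 #+.........#+............................
scene mat ((478.530029296875, 310.83270263671875), (117.01052856445312, 225.81719970703125), 4.058007717132568)
scene tray 797 ((534.0181884765625, -17.730850219726562), (163.98477172851562, 211.95213317871094), 0.4137559235095978)
side mat ((477.6592712402344, 316.5006408691406), (137.92088317871094, 242.40614318847656), 3.4133763313293457)
side tray 704 ((534.5010986328125, -15.660728454589844), (213.9775848388672, 159.89431762695312), 89.90308380126953)
```

Run:
```python
from h import *
from scipy.spatial.transform import Rotation as R
s=manip.read_state()
Rc=R.from_euler('xyz',s['eef_rot']); Rt=R.from_euler('y',-30,degrees=True)*R.from_matrix(np.diag([-1.,1,-1]))
print("turn frac",(Rt*Rc.inv()).as_rotvec()/np.pi)
c=manip.camera("wrist"); M=np.array(c["cam_to_world"])
print("cam in tool",Rc.inv().apply(M[:3,3]-s['eef_pos']),"axis",Rc.inv().apply(M[:3,2]))
for n in("scene","side"):
    P=np.load(n+"P.npy").reshape(-1,3)
    for nm,cx,cy,rr in(("white",501.3,-20,33),("amber",550.5,36.6,27),("jar",551.8,-73.8,31)):
        d=np.hypot(P[:,0]-cx,P[:,1]-cy)
        print(n,nm,[(z,round(float(np.percentile(d[(d<rr)&(abs(P[:,2]-z)<2.5)],70)),1)) for z in range(60,125,5) if ((d<rr)&(abs(P[:,2]-z)<2.5)).sum()>5])
```

```text
turn frac [-0.01959468 -0.16592575  0.07433816]
cam in tool [ 8.27025829e+01 -1.59063901e-02 -1.78565615e+02] axis [-2.82029866e-01 -4.42107135e-04  9.59405524e-01]
scene white [(60, 28.8), (65, 28.9), (70, 29.1), (75, 29.1), (80, 29.2), (85, 29.2), (90, 28.6), (95, 26.1), (100, 21.6), (105, 17.6), (110, 16.1), (115, 16.1), (120, 16.2)]
scene amber [(60, 23.8), (65, 23.3), (70, 23.3), (75, 22.8), (80, 20.6), (85, 17.3), (90, 13.5), (95, 13.8), (100, 13.9), (105, 13.6), (110, 12.0)]
scene jar [(60, 28.2), (65, 28.3), (70, 27.9), (75, 27.7), (80, 26.7), (85, 25.9), (90, 25.9), (95, 24.2), (100, 21.0)]
side white [(60, 31.9), (65, 32.3), (70, 31.9), (75, 32.0), (80, 32.0), (85, 32.1), (90, 31.2), (95, 29.2), (100, 24.6), (105, 20.2), (110, 17.9), (115, 18.2), (120, 17.6)]
side amber [(60, 26.1), (65, 26.2), (70, 26.0), (75, 25.7), (80, 23.7), (85, 19.9), (90, 16.0), (95, 15.6), (100, 15.7), (105, 15.0), (110, 12.1)]
side jar [(60, 28.7), (65, 29.2), (70, 29.2), (75, 29.4), (80, 28.1), (85, 27.5), (90, 27.2), (95, 25.6), (100, 21.5)]
```

>>> servo_tool --motion '[[[0.06,-0.07,0.03,-0.005,-0.04,0.02,0],[0.12,-0.14,0.05,-0.01,-0.08,0.04,0],[0.18,-0.21,0.05,-0.015,-0.12,0.055,0],[0.24,-0.28,0.05,-0.0196,-0.1659,0.0743,0],[0.3,-0.35,0.05,-0.0196,-0.1659,0.0743,0],[0.36,-0.42,0.05,-0.0196,-0.1659,0.0743,0],[0.42,-0.5,0.05,-0.0196,-0.1659,0.0743,0],[0.48,-0.58,0.05,-0.0196,-0.1659,0.0743,0],[0.54,-0.668,0.05,-0.0196,-0.1659,0.0743,0],[0.54,-0.668,0.05,-0.0196,-0.1659,0.0743,0]]]'

```text
clock: 1.15
eef_pos: [402.4, 195.5, 230.6]
eef_rot: [3.141, 0.524, 3.134]
wrist_force: [-0.0, 0.3, 0.5]
finger_gap: 93.6
finger_force: 0.0
```

>>> servo_tool --motion '[[[0.02,-0.08,0,0,0,0,0],[0.06,-0.16,0,0,0,0,0],[0.08,-0.24,0,0,0,0,0],[0.1,-0.32,0,0,0,0,0],[0.1,-0.38,0,0,0,0,0],[0.1,-0.42,0,0,0,0,0],[0.1,-0.44,0,0,0,0,0],[0.1,-0.44,0,0,0,0,0],[0.1,-0.44,0,0,0,0,0]]]'

```text
clock: 2.05
eef_pos: [450.0, -19.1, 230.3]
eef_rot: [3.14, 0.523, 3.141]
wrist_force: [0.5, -0.0, -0.7]
finger_gap: 93.9
finger_force: 0.0
```

Run:
```python
from h import *
s=manip.read_state(); print(s['eef_pos'],s['eef_rot'],s['joints'])
c,P=shot("wrist","w1.png")
z=P[...,2]
for nm,cx,cy,lo,hi in(("white",501,-20,120,135),("amber",550,37,99,113),("jar",551,-74,90,102),("vial",571,-17,46,58)):
    d=np.hypot(P[...,0]-cx,P[...,1]-cy); m=(d<35)&(z>lo)&(z<hi)
    p=P[m]; print(nm,m.sum(),cv2.minEnclosingCircle(p[:,:2].astype(np.float32)) if len(p) else '',p[:,2].max() if len(p) else '')
    for b in ((60,70),):
        m=(d<38)&(z>b[0])&(z<b[1]); p=P[m]
        if len(p)>5: print('  body y range',p[:,1].min(),p[:,1].max(),'xmin',p[:,0].min())
```

```text
[450.02452856 -19.0874248  230.31255441] [3.14029729 0.52315493 3.14128916] [-0.17783896 -0.24666675  2.10903437  0.12930139  0.76728715 -1.81832737]
white 1040 ((501.4658203125, -18.908794403076172), 17.554561614990234) 129.93918220031458
  body y range -47.18955835565126 11.481611941860326 xmin 471.5514864785897
amber 564 ((549.9968872070312, 37.717288970947266), 15.381340980529785) 108.93861732346909
  body y range 15.336235727769594 62.09424096891796 xmin 526.0527393615548
jar 1585 ((552.27734375, -72.56439208984375), 27.42555809020996) 98.85214214035025
  body y range -98.71025888371557 -44.87279607695059 xmin 523.0813443054733
vial 3 ((554.23095703125, -44.65910339355469), 3.4389312267303467) 56.99300471241196
  body y range -45.1572532465981 15.345157027871853 xmin 546.3917866292679
```

View pics/w1.png

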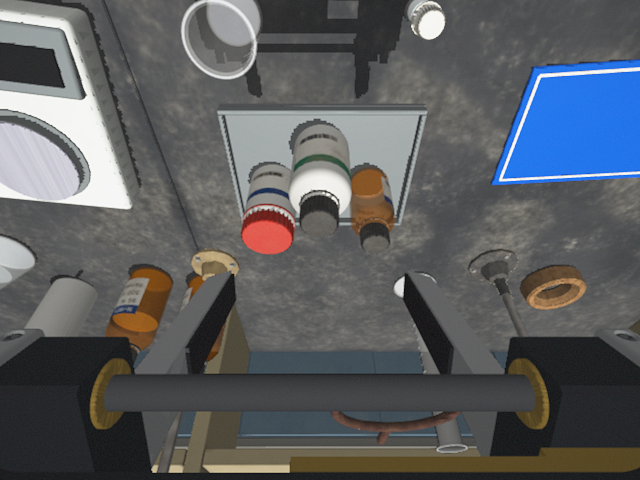

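Picture: the white bottle cap is at (319,212), the jar at (268,230) and amber at (375,235). The open fingers are visible at the bottom. Positions agree with the other cameras, so I go down on the white bottle.

>>> servo_tool --motion '[[[0.06,0,0,0,0,0,0.1],[0.122,0,-0.05,0,0,0,0.1],[0.122,0,-0.13,0,0,0,0.1],[0.122,0,-0.21,0,0,0,0.1],[0.122,0,-0.29,0,0,0,0.1],[0.122,0,-0.34,0,0,0,0.1],[0.122,0,-0.353,0,0,0,0.1],[0.122,0,-0.353,0,0,0,0.1]]]'

```text
clock: 2.9
eef_pos: [511.0, -18.7, 53.6]
eef_rot: [3.14, 0.522, -3.141]
wrist_force: [0.1, 0.3, 0.5]
finger_gap: 84.6
finger_force: 0.0
```

>>> servo_tool --motion '[[[0,0,0,0,0,0,0.6],[0,0,0,0,0,0,0.6],[0,0,0,0,0,0,0.6],[0,0,0,0,0,0,0.6],[0,0,0,0,0,0,0.6],[0,0,0,0,0,0,0.6]]]' --newtons 25

```text
clock: 3.5
eef_pos: [511.7, -19.6, 54.9]
eef_rot: [3.141, 0.525, -3.141]
wrist_force: [-2.4, 1.8, 7.4]
finger_gap: 59.2
finger_force: 24.6
```

>>> servo_tool --motion '[[[0,0,0.03,0,0,0,0.6],[0,0,0.09,0,0,0,0.6],[0,0,0.16,0,0,0,0.6],[0,0,0.23,0,0,0,0.6],[0,0.02,0.25,0,0,0,0.6],[0,0.07,0.25,0,0,0,0.6],[0,0.14,0.25,0,0,0,0.6],[0,0.22,0.25,0,0,0,0.6],[0,0.3,0.25,0,0,0,0.6],[0,0.38,0.25,0,0,0,0.6]]]'

```text
clock: 4.5
eef_pos: [510.6, 171.7, 178.8]
eef_rot: [3.141, 0.523, 3.141]
wrist_force: [0.8, -0.9, -2.8]
finger_gap: 59.7
finger_force: 24.7
```

>>> servo_tool --motion '[[[0,0.08,0,0,0,0,0.6],[0,0.16,0,0,0,0,0.6],[0,0.23,0,0,0,0,0.6],[0,0.27,-0.02,0,0,0,0.6],[0.002,0.29,-0.07,0,0,0,0.6],[0.004,0.29,-0.13,0,0,0,0.6],[0.004,0.29,-0.18,0,0,0,0.6],[0.004,0.29,-0.22,0,0,0,0.6],[0.004,0.29,-0.24,0,0,0,0.6],[0.004,0.29,-0.246,0,0,0,0.6]]]'

```text
clock: 5.5
eef_pos: [512.7, 315.0, 54.9]
eef_rot: [-3.141, 0.522, -3.141]
wrist_force: [-0.0, 0.7, -3.0]
finger_gap: 59.5
finger_force: 24.7
```

>>> servo_tool --motion '[[[0,0,-0.003,0,0,0,0.6],[0,0,-0.0056,0,0,0,0.6],[0,0,-0.0056,0,0,0,0.6],[0,0,-0.0056,0,0,0,0.1],[0,0,-0.0056,0,0,0,0.1],[0,0,-0.0056,0,0,0,0.1],[0,0,-0.0056,0,0,0,0.1],[0,0,0.03,0,0,0,0.1],[0,0,0.11,0,0,0,0.1],[0,0,0.19,0,0,0,0.1]]]'

```text
clock: 6.5
eef_pos: [512.7, 315.2, 151.7]
eef_rot: [3.141, 0.522, -3.141]
wrist_force: [0.6, -0.1, 0.7]
finger_gap: 84.6
finger_force: 0.0
```

>>> servo_tool --motion '[[[0,-0.04,0.02,0,0,0,0.3],[0,-0.13,0.02,0,0,0,0.3],[0,-0.22,0.02,0,0,0,0.3],[0,-0.31,0.02,0,0,0,0.3],[0.01,-0.4,0.02,0,0,0,0.3],[0.04,-0.48,0.02,0,0,0,0.3],[0.07,-0.53,0.02,0,0,0,0.3],[0.09,-0.5564,0.02,0,0,0,0.3],[0.09,-0.5564,-0.02,0,0,0,0.3],[0.09,-0.5564,-0.02,0,0,0,0.3]]]'

```text
clock: 7.5
eef_pos: [557.2, 36.6, 138.9]
eef_rot: [3.141, 0.52, 3.14]
wrist_force: [0.1, 0.4, -0.4]
finger_gap: 65.8
finger_force: 0.0
```

Run:
```python
from h import *
s=manip.read_state(); print(s['eef_pos'],s['joints'])
c,P=shot("wrist","w2.png"); z=P[...,2]
for nm,cx,cy,lo,hi in(("amber",550,37,99,113),("jar",551,-74,90,102),("vial",571,-17,46,58)):
    d=np.hypot(P[...,0]-cx,P[...,1]-cy); m=(d<25+5*(nm=='jar'))&(z>lo)&(z<hi)
    p=P[m]; print(nm,m.sum(),cv2.minEnclosingCircle(p[:,:2].astype(np.float32)) if len(p) else '',p[:,2].max() if len(p) else '')
```

```text
[557.16580072  36.62689539 138.89149992] [-1.95161429e-04  1.45155239e-01  1.97130548e+00  1.03592599e-03
  5.04970601e-01 -1.57085690e+00]
amber 1557 ((550.177001953125, 37.790645599365234), 15.40390396118164) 108.68251006138442
jar 4470 ((552.0642700195312, -72.2240982055664), 27.575410842895508) 98.86365964274296
vial 591 ((571.4095458984375, -11.238977432250977), 11.751265525817871) 54.410689263100835
```

View pics/w2.png

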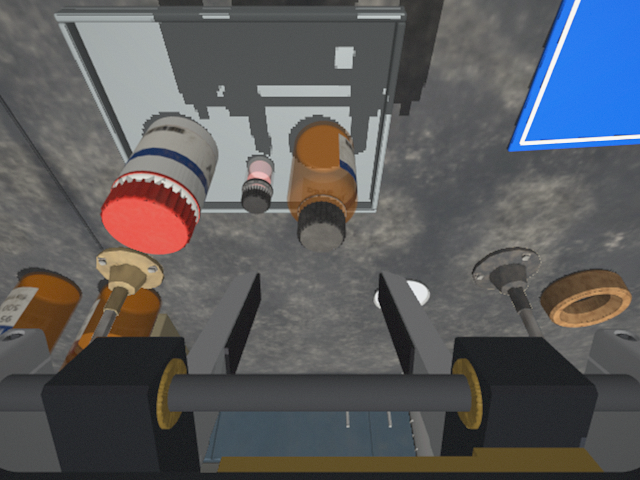

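The picture shows the amber cap at (322,225), the vial at (257,195) and the jar at (150,215). The vial sits close to the amber bottle, so I narrow the fingers and grip above the vial's top.

>>> servo_tool --motion '[[[-0.004,0,0,0,0,0,0.36],[-0.004,0,-0.04,0,0,0,0.36],[-0.004,0,-0.09,0,0,0,0.36],[-0.004,0,-0.14,0,0,0,0.36],[-0.004,0,-0.168,0,0,0,0.36],[-0.004,0,-0.168,0,0,0,0.36],[-0.004,0,-0.168,0,0,0,0.7],[-0.004,0,-0.168,0,0,0,0.7],[-0.004,0,-0.168,0,0,0,0.7],[-0.004,0,-0.168,0,0,0,0.7]]]'

```text
clock: 8.55
eef_pos: [557.0, 37.3, 58.3]
eef_rot: [3.141, 0.526, 3.142]
wrist_force: [-1.2, 1.5, 6.9]
finger_gap: 47.1
finger_force: 25.0
```

>>> servo_tool --motion '[[[0,0,0.02,0,0,0,0.7],[0,0,0.06,0,0,0,0.7],[0,0,0.1,0,0,0,0.7],[-0.04,0,0.12,0,0,0,0.7],[-0.1,0.03,0.12,0,0,0,0.7],[-0.16,0.1,0.12,0,0,0,0.7],[-0.2,0.18,0.12,0,0,0,0.7],[-0.2,0.26,0.12,0,0,0,0.7],[-0.2,0.34,0.12,0,0,0,0.7],[-0.2,0.39,0.12,0,0,0,0.7]]]'

```text
clock: 9.55
eef_pos: [455.7, 234.4, 117.7]
eef_rot: [3.141, 0.525, -3.141]
wrist_force: [0.3, -0.1, -2.5]
finger_gap: 47.3
finger_force: 24.9
```

>>> servo_tool --motion '[[[0,0.0256,0,0,0,0,0.7],[0,0.0256,-0.04,0,0,0,0.7],[0,0.0256,-0.08,0,0,0,0.7],[0,0.0256,-0.11,0,0,0,0.7],[0,0.0256,-0.118,0,0,0,0.7],[0,0.0256,-0.1216,0,0,0,0.7],[0,0.0256,-0.1216,0,0,0,0.7],[0,0.0256,-0.1216,0,0,0,0.36],[0,0.0256,-0.1216,0,0,0,0.2],[0,0.0256,-0.1216,0,0,0,0.2]]]'

```text
clock: 10.55
eef_pos: [456.3, 245.0, 56.6]
eef_rot: [3.14, 0.524, 3.141]
wrist_force: [0.7, 0.5, -0.2]
finger_gap: 67.5
finger_force: 0.0
```

>>> servo_tool --motion '[[[0,0,0.08,0,0,0,0.25],[0,0,0.16,0,0,0,0.25],[0,-0.05,0.2,0,0,0,0.25],[0,-0.14,0.2,0,0,0,0.25],[0,-0.23,0.2,0,0,0,0.25],[0.04,-0.32,0.2,0,0,0,0.25],[0.09,-0.41,0.2,0,0,0,0.25],[0.14,-0.5,0.2,0,0,0,0.25],[0.18,-0.59,0.2,0,0,0,0.25],[0.204,-0.6352,0.2,0,0,0,0.25]]]'

```text
clock: 11.55
eef_pos: [559.0, -75.9, 156.4]
eef_rot: [3.141, 0.525, 3.14]
wrist_force: [-0.2, 0.6, 0.3]
finger_gap: 70.5
finger_force: 0.0
```

>>> servo_tool --motion '[[[0,0,0,0,0,0,0.25],[0,0,-0.05,0,0,0,0.25],[0,0,-0.12,0,0,0,0.25],[0,0,-0.18,0,0,0,0.25],[0,0,-0.2,0,0,0,0.25],[0,0,-0.2,0,0,0,0.25],[0,0,-0.2,0,0,0,0.6],[0,0,-0.2,0,0,0,0.6],[0,0,-0.2,0,0,0,0.6],[0,0,-0.2,0,0,0,0.6]]]'

```text
clock: 12.55
eef_pos: [559.0, -72.8, 57.7]
eef_rot: [3.141, 0.526, -3.142]
wrist_force: [-1.2, 1.5, 7.4]
finger_gap: 54.8
finger_force: 25.0
```

>>> servo_tool --motion '[[[0,0,0.02,0,0,0,0.6],[0,0,0.06,0,0,0,0.6],[-0.01,0,0.12,0,0,0,0.6],[-0.05,0,0.18,0,0,0,0.6],[-0.1,0,0.24,0,0,0,0.6],[-0.15,0.02,0.28,0,0,0,0.6],[-0.19,0.06,0.3,0,0,0,0.6],[-0.204,0.12,0.3,0,0,0,0.6],[-0.204,0.19,0.3,0,0,0,0.6],[-0.204,0.26,0.3,0,0,0,0.6]]]'

```text
clock: 13.55
eef_pos: [455.5, 58.1, 207.1]
eef_rot: [3.141, 0.525, 3.14]
wrist_force: [0.5, -0.4, -3.2]
finger_gap: 54.9
finger_force: 25.0
```

>>> servo_tool --motion '[[[0,0.07,0,0,0,0,0.6],[0,0.15,0,0,0,0,0.6],[0,0.23,0,0,0,0,0.6],[0,0.31,0,0,0,0,0.6],[0,0.39,0,0,0,0,0.6],[0,0.46,0,0,0,0,0.6],[0,0.52,0,0,0,0,0.6],[0,0.56,0,0,0,0,0.6],[0,0.58,0,0,0,0,0.6],[0,0.58,0,0,0,0,0.6]]]'

```text
clock: 14.55
eef_pos: [455.9, 347.7, 206.3]
eef_rot: [3.141, 0.524, -3.141]
wrist_force: [-0.7, -1.2, -2.8]
finger_gap: 54.7
finger_force: 25.0
```

Run:
```python
from h import *
s=manip.read_state(); print(s['eef_pos'],s['joints'])
c,P=shot("side","s2.png")
```

```text
[455.94332448 347.69729021 206.25229008] [ 0.74815919  0.16238232  1.77656233 -0.46574528  0.8577881  -0.57662323]
```

View pics/s2.png

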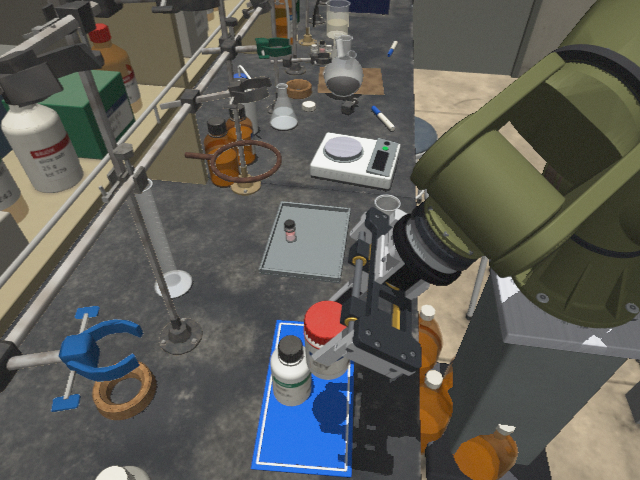

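The side picture shows the jar hanging upright at (325,330) over the mat. The white bottle stands on the mat at (290,370), and the vial stands alone in the tray at (290,230).

>>> servo_tool --motion '[[[0,0.04,0,0,0,0,0.6],[0,0.0752,-0.03,0,0,0,0.6],[0,0.0752,-0.09,0,0,0,0.6],[0,0.0752,-0.15,0,0,0,0.6],[0,0.0752,-0.21,0,0,0,0.6],[0,0.0752,-0.26,0,0,0,0.6],[0,0.0752,-0.29,0,0,0,0.6],[0,0.0752,-0.299,0,0,0,0.6],[0,0.0752,-0.3016,0,0,0,0.6],[0,0.0752,-0.3016,0,0,0,0.6]]]'

```text
clock: 15.6
eef_pos: [456.9, 384.0, 56.6]
eef_rot: [3.14, 0.525, 3.14]
wrist_force: [0.3, -2.5, 2.4]
finger_gap: 55.1
finger_force: 25.0
```

>>> servo_tool --motion '[[[0,0,0,0,0,0,0.25],[0,0,0,0,0,0,0.25],[0,0,0,0,0,0,0.25],[0,0,0.05,0,0,0,0.25],[0,0,0.13,0,0,0,0.25],[0,0,0.21,0,0,0,0.25],[0,-0.04,0.24,0,0,0,0.3],[0,-0.12,0.24,0,0,0,0.5],[0,-0.2,0.24,0,0,0,0.5],[0,-0.28,0.24,0,0,0,0.5]]]'

```text
clock: 16.6
eef_pos: [455.7, 243.7, 175.5]
eef_rot: [3.14, 0.524, -3.141]
wrist_force: [0.8, -0.4, 0.1]
finger_gap: 48.0
finger_force: 0.0
```

>>> servo_tool --motion '[[[0.02,-0.08,0,0,0,0,0.5],[0.05,-0.17,0,0,0,0,0.5],[0.08,-0.26,0,0,0,0,0.5],[0.12,-0.35,0,0,0,0,0.5],[0.17,-0.43,-0.02,0,0,0,0.5],[0.21,-0.49,-0.06,0,0,0,0.5],[0.25,-0.513,-0.11,0,0,0,0.5],[0.25,-0.513,-0.13,0,0,0,0.5],[0.25,-0.513,-0.13,0,0,0,0.5]]]'

```text
clock: 17.5
eef_pos: [580.2, -11.5, 108.6]
eef_rot: [3.14, 0.52, 3.141]
wrist_force: [-0.0, 0.8, 0.0]
finger_gap: 47.1
finger_force: 0.0
```

Run:
```python
from h import *
s=manip.read_state(); print(s['eef_pos'],s['joints'])
c,P=shot("wrist","w3.png"); z=P[...,2]
d=np.hypot(P[...,0]-571,P[...,1]+12); 
for lo,hi in((48,57),(44,57),(20,36)):
    m=(d<22)&(z>lo)&(z<hi); p=P[m]; print(m.sum(),cv2.minEnclosingCircle(p[:,:2].astype(np.float32)) if len(p) else '',p[:,2].max(),p[:,1].min(),p[:,1].max())
```

```text
[580.15524356 -11.54470563 108.64430042] [-0.10873216  0.23992118  1.94064422  0.12770569  0.44641034 -1.77980615]
710 ((571.598876953125, -11.141772270202637), 11.792344093322754) 54.52684874744105 -22.709507031950107 -0.9904382205977296
850 ((571.7501220703125, -11.463260650634766), 11.846182823181152) 54.52684874744105 -22.709507031950107 -0.8646120741419274
437 ((569.7229614257812, -11.7522611618042), 12.033854484558105) 35.94232570611581 -23.652648800344515 0.14812749201034414
```

Vial at (571.6,-11.5). Descend and grip gently.

>>> servo_tool --motion '[[[0,0,-0.05,0,0,0,0.5],[0,0,-0.11,0,0,0,0.5],[0,0,-0.16,0,0,0,0.5],[0,0,-0.188,0,0,0,0.5],[0,0,-0.188,0,0,0,0.5],[0,0,-0.188,0,0,0,0.9],[0,0,-0.188,0,0,0,0.9],[0,0,-0.188,0,0,0,0.9],[0,0,-0.188,0,0,0,0.9],[0,0,-0.188,0,0,0,0.9]]]' --newtons 10

```text
clock: 18.55
eef_pos: [581.7, -11.6, 17.3]
eef_rot: [3.141, 0.525, 3.142]
wrist_force: [-1.4, 0.2, 6.8]
finger_gap: 22.3
finger_force: 10.0
```

>>> servo_tool --motion '[[[0,0,0.02,0,0,0,0.9],[0,0,0.07,0,0,0,0.9],[0,0,0.13,0,0,0,0.9],[-0.03,-0.03,0.18,0,0,0,0.9],[-0.07,-0.09,0.2,0,0,0,0.9],[-0.11,-0.16,0.2,0,0,0,0.9],[-0.15,-0.24,0.2,0,0,0,0.9],[-0.158,-0.32,0.2,0,0,0,0.9],[-0.158,-0.4,0.2,0,0,0,0.9],[-0.158,-0.48,0.2,0,0,0,0.9]]]'

```text
clock: 19.55
eef_pos: [508.0, -246.5, 123.3]
eef_rot: [-3.139, 0.505, 3.123]
wrist_force: [0.4, 0.2, 0.4]
finger_gap: 22.5
finger_force: 10.0
```

>>> servo_tool --motion '[[[0,-0.06,0,0,0,0,0.9],[0,-0.1,0,0,0,0,0.9],[0,-0.1154,0,0,0,0,0.9],[0,-0.1154,0,0,0,0,0.9]]]'

```text
clock: 19.95
eef_pos: [517.5, -295.6, 129.9]
eef_rot: [-3.129, 0.486, 3.115]
wrist_force: [0.6, 0.6, 0.1]
finger_gap: 22.8
finger_force: 10.0
```

Run:
```python
from h import *
s=manip.read_state(); print(s['eef_pos'],s['joints'])
c,P=shot("wrist","w4.png"); z=P[...,2]; F=c["frame"]
d=np.hypot(P[...,0]-493,P[...,1]+309)
m=((d<60)&(abs(z-54.5)<2.5)).astype(np.uint8); m=cv2.morphologyEx(m,cv2.MORPH_OPEN,np.ones((5,5)))>0
p=P[m]; print(m.sum(),cv2.minEnclosingCircle(p[:,:2].astype(np.float32)),p[:,2].mean())
```

```text
[ 517.45691992 -295.58850628  129.92900044] [-0.71146023  0.28202923  1.81301642  0.45761656  0.70392404 -2.55330119]
13137 ((492.31671142578125, -309.7225341796875), 47.1581916809082) 53.55422132883953
```

View pics/w4.png

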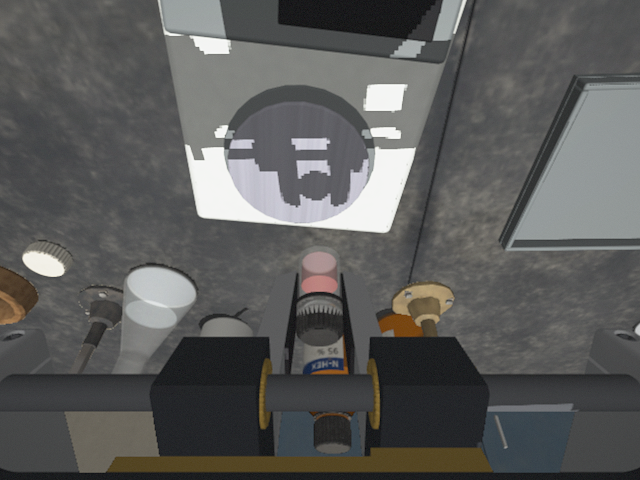

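The picture shows the vial upright in the fingers at (320,290) and the pan at (300,155). The last joint has hit its stop, so I yaw the tool back toward the arm's radial direction.

>>> servo_tool --motion '[[[0,0,0.01,0,0,-0.04,0.9],[0,0,0.02,0,0,-0.08,0.9],[0,0,0.02,0,0,-0.12,0.9],[0,0,0.02,0,0,-0.1667,0.9],[0,0,0.02,0,0,-0.1667,0.9],[0,0,0.02,0,0,-0.1667,0.9]]]'

```text
clock: 20.6
eef_pos: [517.7, -293.8, 139.8]
eef_rot: [-3.129, 0.486, 2.593]
wrist_force: [-0.0, 0.6, 0.1]
finger_gap: 22.3
finger_force: 10.0
```

Run:
```python
from h import *
s=manip.read_state(); print(s['eef_pos'],s['eef_rot'],s['joints'])
from scipy.spatial.transform import Rotation as R
Rt=R.from_euler('z',-30,degrees=True)*R.from_euler('y',-30,degrees=True)*R.from_matrix(np.diag([-1.,1,-1]))
print(((Rt*R.from_euler('xyz',s['eef_rot']).inv()).as_rotvec()/np.pi).round(4))
```

```text
[ 517.71287162 -293.79555433  139.75430305] [-3.1294803   0.4857588   2.59326579] [-0.5786203   0.23233389  1.85057668  0.00375234  0.57279148 -1.60073804]
[-0.0032 -0.0121  0.0097]
```

>>> servo_tool --motion '[[[-0.017,-0.02,0,-0.0032,-0.0121,0.0097,0.9],[-0.034,-0.041,-0.03,-0.0032,-0.0121,0.0097,0.9],[-0.034,-0.041,-0.07,-0.0032,-0.0121,0.0097,0.9],[-0.034,-0.041,-0.11,-0.0032,-0.0121,0.0097,0.9],[-0.034,-0.041,-0.135,-0.0032,-0.0121,0.0097,0.9],[-0.034,-0.041,-0.135,-0.0032,-0.0121,0.0097,0.9],[-0.034,-0.041,-0.135,-0.0032,-0.0121,0.0097,0.9]]]'

```text
clock: 21.3
eef_pos: [500.8, -315.8, 72.8]
eef_rot: [3.142, 0.524, 2.617]
wrist_force: [-0.3, -0.5, 0.2]
finger_gap: 22.4
finger_force: 10.0
```

Run:
```python
from h import *
s=manip.read_state(); print(s['eef_pos'],s['eef_rot'])
c,P=shot("scene","c5.png"); 
cv2.imwrite('pics/c5c.png',cv2.resize(c["frame"][200:400,370:570,::-1],(500,500)))
```

```text
[ 500.84597914 -315.84552153   72.80568205] [3.14154639 0.52416345 2.61711378]
```

View pics/c5c.png

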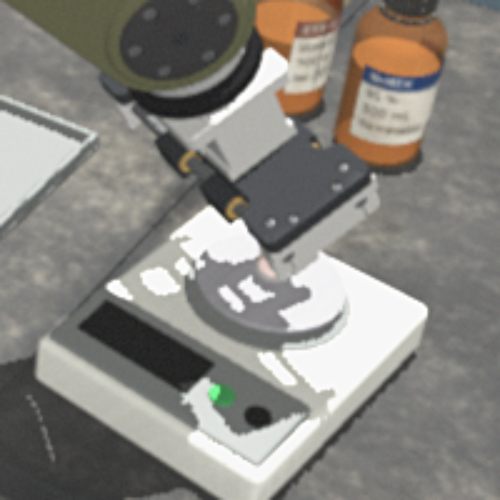

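The crop shows the hand and vial hovering over the middle of the pan (around (270,290)). Lower and release.

>>> servo_tool --motion '[[[0,0.002,-0.005,0,0,0,0.9],[0,0.002,-0.01,0,0,0,0.9],[0,0.002,-0.0125,0,0,0,0.9],[0,0.002,-0.0135,0,0,0,0.9],[0,0.002,-0.0135,0,0,0,0.9]]]'

```text
clock: 21.85
eef_pos: [501.0, -315.1, 66.2]
eef_rot: [-3.142, 0.525, 2.617]
wrist_force: [-2.2, 0.8, 6.0]
finger_gap: 22.1
finger_force: 10.0
```

>>> servo_tool --motion '[[[0,0,0,0,0,0,0.7],[0,0,0,0,0,0,0.5],[0,0,0,0,0,0,0.5],[0,0,0,0,0,0,0.5]]]'

```text
clock: 22.25
eef_pos: [500.6, -314.8, 65.4]
eef_rot: [3.141, 0.524, 2.616]
wrist_force: [0.4, 0.3, -0.8]
finger_gap: 46.0
finger_force: 0.0
```

>>> servo_tool --motion '[[[-0.01,0.006,0.02,0,0,0,0.5],[-0.05,0.03,0.09,0,0,0,0.5],[-0.09,0.06,0.17,0,0,0.04,0.5],[-0.09,0.1,0.24,0,0,0.08,0.5],[-0.09,0.18,0.27,0,0,0.12,0.5],[-0.09,0.26,0.27,0,0,0.1667,0.5],[-0.09,0.32,0.27,0,0,0.1667,0.5],[-0.09,0.32,0.27,0,0,0.1667,0.5],[-0.09,0.32,0.27,0,0,0.1667,0.5]]]'

```text
clock: 23.15
eef_pos: [455.6, -154.6, 201.2]
eef_rot: [-3.141, 0.525, 3.142]
wrist_force: [0.7, -0.5, 0.2]
finger_gap: 46.9
finger_force: 0.0
```

Run:
```python
from h import *
from scipy.spatial.transform import Rotation as R
s=manip.read_state(); print(s['eef_pos'],s['joints'])
Rt=R.from_euler('y',-30,degrees=True)*R.from_matrix(np.diag([-1.,1,-1]))
print(((Rt*R.from_euler('xyz',s['eef_rot']).inv()).as_rotvec()/np.pi).round(4))
for n in("scene","side"):
    c,P=shot(n,n+"6.png"); z=P[...,2]
    for nm,cx,cy,lo,hi,r in(("vial",492,-309,97,106,20),("white",503,315,120,135,25),("amber",450,245,99,113,22),("jar",450,385,90,102,35),("beak",377,-93,60,70,35),("ov",370.5,64,44,52,18)):
        m=(np.hypot(P[...,0]-cx,P[...,1]-cy)<r)&(z>lo)&(z<hi); p=P[m]
        print(n,nm,m.sum(),np.round(np.array(cv2.minEnclosingCircle(p[:,:2].astype(np.float32))[0]),1) if len(p) else '',p[:,2].max() if len(p) else '')
    if n=="side": cv2.imwrite('pics/side6c.png',cv2.resize(c["frame"][110:480,220:440,::-1],None,fx=1.6,fy=1.6))
```

```text
[ 455.57434441 -154.64065931  201.24475835] [-0.55281757 -0.10668806  2.06638616  0.38963507  0.76252328 -2.34970576]
[0.0002 0.0004 0.0001]
scene vial 120 [ 491.5 -311.3] 104.56054407154284
scene white 145 [504.3 313.7] 130.08939931010843
scene amber 129 [450.5 242.2] 109.65473071899794
scene jar 290 [450.9 381. ] 99.07998525479638
scene beak 250 [376.8 -93.1] 67.84903035639184
scene ov 80 [370.6  63.8] 50.48880902859162
side vial 49 [ 492.2 -307.2] 104.99585814710542
side white 461 [504.1 315.9] 131.4245542042372
side amber 274 [450.2 244.3] 109.83265472327673
side jar 1290 [451.  383.9] 99.4571090102254
side beak 159 [377. -92.] 68.32790788284888
side ov 84 [369.9  66.9] 50.98217394455514
```

View pics/side6c.png

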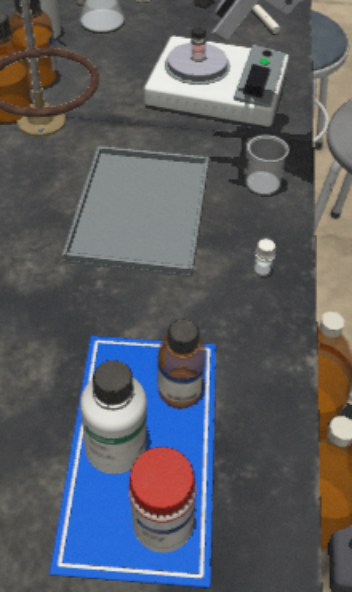

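The crop shows the vial standing upright mid-pan at (198,45). All three bottles stand upright on the mat, and the beaker and white-capped vial are unmoved. Now the return trips, amber first.

>>> servo_tool --motion '[[[0.001,0.08,0,0,0,0,0.3],[0.001,0.17,0,0,0,0,0.3],[0.001,0.26,0,0,0,0,0.3],[0.001,0.35,0,0,0,0,0.3],[0.001,0.44,0,0,0,0,0.3],[0.001,0.53,0,0,0,0,0.3],[0.001,0.62,0,0,0,0,0.3],[0.001,0.7,0,0,0,0,0.3],[0.001,0.77,0,0,0,0,0.3],[0.001,0.799,0,0,0,0,0.3]]]'

```text
clock: 24.25
eef_pos: [456.3, 246.6, 200.2]
eef_rot: [-3.141, 0.523, 3.141]
wrist_force: [0.3, -0.7, 0.1]
finger_gap: 65.3
finger_force: 0.0
```

>>> servo_tool --motion '[[[0,0,0,0,0,0,0.3],[0,0,-0.06,0,0,0,0.3],[0,0,-0.13,0,0,0,0.3],[0,0,-0.2,0,0,0,0.3],[0,0,-0.26,0,0,0,0.3],[0,0,-0.29,0,0,0,0.3],[0,0,-0.29,0,0,0,0.3]]]'

```text
clock: 24.95
eef_pos: [455.7, 242.6, 53.5]
eef_rot: [-3.139, 0.52, 3.14]
wrist_force: [0.8, -0.2, 0.1]
finger_gap: 65.7
finger_force: 0.0
```

>>> servo_tool --motion '[[[0,0,0,0,0,0,0.7],[0,0,0,0,0,0,0.7],[0,0,0,0,0,0,0.7],[0,0,0,0,0,0,0.7],[0,0,0,0,0,0,0.7]]]' --newtons 25

```text
clock: 25.45
eef_pos: [456.8, 244.8, 56.7]
eef_rot: [3.141, 0.526, 3.14]
wrist_force: [0.1, -2.3, 6.9]
finger_gap: 46.9
finger_force: 24.9
```

>>> servo_tool --motion '[[[0,0,0.02,0,0,0,0.7],[0,0,0.07,0,0,0,0.7],[0,0,0.12,0,0,0,0.7],[0,-0.04,0.14,0,0,0,0.7],[0,-0.11,0.14,0,0,0,0.7],[0.02,-0.19,0.14,0,0,0,0.7],[0.06,-0.27,0.14,0,0,0,0.7],[0.12,-0.35,0.14,0,0,0,0.7],[0.18,-0.4,0.14,0,0,0,0.7],[0.2,-0.4156,0.14,0,0,0,0.7]]]'

```text
clock: 26.45
eef_pos: [557.8, 34.1, 125.7]
eef_rot: [3.141, 0.524, 3.137]
wrist_force: [0.0, 0.2, -3.0]
finger_gap: 46.8
finger_force: 24.9
```

>>> servo_tool --motion '[[[0,0,0,0,0,0,0.7],[0,0,-0.03,0,0,0,0.7],[0,0,-0.08,0,0,0,0.7],[0,0,-0.12,0,0,0,0.7],[0,0,-0.134,0,0,0,0.7],[0,0,-0.137,0,0,0,0.7],[0,0,-0.137,0,0,0,0.7],[0,0,-0.137,0,0,0,0.7]]]'

```text
clock: 27.25
eef_pos: [556.0, 37.1, 57.5]
eef_rot: [3.142, 0.524, 3.141]
wrist_force: [-0.9, 0.0, -3.0]
finger_gap: 47.0
finger_force: 24.9
```

>>> servo_tool --motion '[[[0,0,-0.001,0,0,0,0.7],[0,0,-0.0016,0,0,0,0.7],[0,0,-0.0016,0,0,0,0.6],[0,0,-0.0016,0,0,0,0.36],[0,0,-0.0016,0,0,0,0.36],[0,0,-0.0016,0,0,0,0.36],[0,0,0.04,0,0,0,0.36],[0,0,0.12,0,0,0,0.3],[0,0,0.2,0,0,0,0.25],[0,0,0.27,0,0,0,0.25]]]'

```text
clock: 28.25
eef_pos: [556.0, 36.8, 194.1]
eef_rot: [3.142, 0.525, 3.14]
wrist_force: [0.4, -0.3, -0.5]
finger_gap: 70.6
finger_force: 0.0
```

>>> servo_tool --motion '[[[-0.06,0.06,0,0,0,0,0.25],[-0.13,0.13,0,0,0,0,0.25],[-0.2,0.2,0,0,0,0,0.25],[-0.2,0.29,0,0,0,0,0.25],[-0.2,0.38,0,0,0,0,0.25],[-0.2,0.47,0,0,0,0,0.25],[-0.2,0.56,0,0,0,0,0.25],[-0.2,0.64,0,0,0,0,0.25],[-0.2,0.6956,0,0,0,0,0.25],[-0.2,0.6956,0,0,0,0,0.25]]]'

```text
clock: 29.25
eef_pos: [455.6, 387.3, 191.4]
eef_rot: [-3.142, 0.523, -3.14]
wrist_force: [0.3, -0.4, -0.4]
finger_gap: 70.5
finger_force: 0.0
```

Run:
```python
from h import *
s=manip.read_state(); print(s['eef_pos'],s['joints'])
for n in("scene","side"):
    c,P=shot(n); z=P[...,2]
    m=(np.hypot(P[...,0]-550,P[...,1]-37)<22)&(z>99)&(z<107); p=P[m]
    print(n,m.sum(),cv2.minEnclosingCircle(p[:,:2].astype(np.float32)),p[:,2].max())
```

```text
[455.62651974 387.26891528 191.42715633] [ 0.80659564  0.24361733  1.71487724 -0.49302939  0.8658333  -0.50213985]
scene 85 ((547.0245361328125, 34.46385955810547), 16.671072006225586) 106.9802137097522
side 65 ((549.5179443359375, 38.21574783325195), 16.0863094329834) 106.90512163861615
```

>>> servo_tool --motion '[[[0,0,-0.06,0,0,0,0.25],[0,0,-0.13,0,0,0,0.25],[0,0,-0.2,0,0,0,0.25],[0,0,-0.25,0,0,0,0.25],[0,0,-0.2744,0,0,0,0.25],[0,0,-0.2744,0,0,0,0.25],[0,0,-0.2744,0,0,0,0.6],[0,0,-0.2744,0,0,0,0.6],[0,0,-0.2744,0,0,0,0.6],[0,0,-0.2744,0,0,0,0.6]]]'

```text
clock: 30.35
eef_pos: [456.8, 384.9, 56.4]
eef_rot: [3.14, 0.526, 3.139]
wrist_force: [0.1, -3.5, 7.4]
finger_gap: 55.0
finger_force: 25.0
```

>>> servo_tool --motion '[[[0,0,0.02,0,0,0,0.6],[0,0,0.07,0,0,0,0.6],[0,0,0.13,0,0,0,0.6],[0,0,0.2,0,0,0,0.6],[0,-0.02,0.26,0,0,0,0.6],[0,-0.07,0.29,0,0,0,0.6],[0,-0.14,0.29,0,0,0,0.6],[0,-0.22,0.29,0,0,0,0.6],[0,-0.3,0.29,0,0,0,0.6],[0,-0.38,0.29,0,0,0,0.6]]]'

```text
clock: 31.35
eef_pos: [455.5, 193.4, 200.3]
eef_rot: [3.141, 0.524, 3.141]
wrist_force: [0.5, -0.0, -1.5]
finger_gap: 55.0
finger_force: 25.0
```

>>> servo_tool --motion '[[[0,-0.08,0,0,0,0,0.6],[0,-0.17,0,0,0,0,0.6],[0,-0.26,0,0,0,0,0.6],[0,-0.35,0,0,0,0,0.6],[0.03,-0.43,0,0,0,0,0.6],[0.08,-0.49,-0.02,0,0,0,0.6],[0.13,-0.52,-0.06,0,0,0,0.6],[0.18,-0.5356,-0.1,0,0,0,0.6],[0.204,-0.5356,-0.13,0,0,0,0.6],[0.204,-0.5356,-0.14,0,0,0,0.6]]]'

```text
clock: 32.35
eef_pos: [558.2, -73.1, 128.4]
eef_rot: [3.14, 0.522, 3.14]
wrist_force: [-0.3, -0.4, -2.8]
finger_gap: 54.9
finger_force: 25.0
```

>>> servo_tool --motion '[[[0,0,-0.03,0,0,0,0.6],[0,0,-0.08,0,0,0,0.6],[0,0,-0.12,0,0,0,0.6],[0,0,-0.14,0,0,0,0.6],[0,0,-0.146,0,0,0,0.6],[0,0,-0.148,0,0,0,0.6],[0,0,-0.148,0,0,0,0.6]]]'

```text
clock: 33.05
eef_pos: [558.7, -73.2, 57.3]
eef_rot: [-3.141, 0.526, 3.141]
wrist_force: [-1.9, 1.3, 3.7]
finger_gap: 54.9
finger_force: 25.0
```

>>> servo_tool --motion '[[[0,0,0,0,0,0,0.5],[0,0,0,0,0,0,0.25],[0,0,0,0,0,0,0.25],[0,0,0,0,0,0,0.25],[0,0,0.05,0,0,0,0.25],[0,0,0.13,0,0,0,0.2],[-0.02,0,0.21,0,0,0,0.15],[-0.05,0.04,0.27,0,0,0,0.1],[-0.09,0.12,0.27,0,0,0,0.1],[-0.09,0.21,0.27,0,0,0,0.1]]]'

```text
clock: 34.05
eef_pos: [511.9, 32.0, 192.0]
eef_rot: [3.142, 0.526, 3.138]
wrist_force: [0.0, -0.4, -0.5]
finger_gap: 84.7
finger_force: 0.0
```

>>> servo_tool --motion '[[[0,0.09,0,0,0,0,0.1],[0,0.18,0,0,0,0,0.1],[0,0.27,0,0,0,0,0.1],[0,0.36,0,0,0,0,0.1],[0,0.45,0,0,0,0,0.1],[0,0.53,0,0,0,0,0.1],[0,0.566,0,0,0,0,0.1],[0,0.566,0,0,0,0,0.1],[0,0.566,0,0,0,0,0.1]]]'

```text
clock: 34.95
eef_pos: [512.9, 314.5, 190.5]
eef_rot: [-3.141, 0.523, 3.141]
wrist_force: [-0.8, 0.1, -0.4]
finger_gap: 84.5
finger_force: 0.0
```

>>> servo_tool --motion '[[[0,0,-0.06,0,0,0,0.1],[0,0,-0.13,0,0,0,0.1],[0,0,-0.2,0,0,0,0.1],[0,0,-0.25,0,0,0,0.1],[0,0,-0.276,0,0,0,0.1],[0,0,-0.276,0,0,0,0.1],[0,0,-0.276,0,0,0,0.6],[0,0,-0.276,0,0,0,0.6],[0,0,-0.276,0,0,0,0.6],[0,0,-0.276,0,0,0,0.6]]]'

```text
clock: 35.95
eef_pos: [513.5, 315.1, 53.8]
eef_rot: [3.14, 0.525, 3.14]
wrist_force: [0.9, -0.6, 3.8]
finger_gap: 59.3
finger_force: 24.6
```

>>> servo_tool --motion '[[[0,0,0.02,0,0,0,0.6],[0,0,0.07,0,0,0,0.6],[0,0,0.13,0,0,0,0.6],[0,0,0.2,0,0,0,0.6],[0,-0.03,0.25,0,0,0,0.6],[-0.004,-0.09,0.26,0,0,0,0.6],[-0.004,-0.16,0.26,0,0,0,0.6],[-0.004,-0.24,0.26,0,0,0,0.6],[-0.004,-0.32,0.26,0,0,0,0.6],[-0.004,-0.4,0.26,0,0,0,0.6]]]'

```text
clock: 36.95
eef_pos: [510.5, 113.5, 183.3]
eef_rot: [3.141, 0.524, 3.141]
wrist_force: [1.3, 0.3, -2.1]
finger_gap: 59.5
finger_force: 24.7
```

>>> servo_tool --motion '[[[0,-0.08,0,0,0,0,0.6],[0,-0.15,0,0,0,0,0.6],[0,-0.21,0,0,0,0,0.6],[0,-0.25,0,0,0,0,0.6],[0,-0.27,0,0,0,0,0.6],[0,-0.27,0,0,0,0,0.6],[0,-0.27,-0.03,0,0,0,0.6],[0,-0.27,-0.08,0,0,0,0.6],[0,-0.27,-0.13,0,0,0,0.6],[0,-0.27,-0.18,0,0,0,0.6]]]'

```text
clock: 37.95
eef_pos: [511.0, -19.3, 92.3]
eef_rot: [3.141, 0.524, 3.141]
wrist_force: [0.7, -0.5, -3.3]
finger_gap: 59.3
finger_force: 24.7
```

>>> servo_tool --motion '[[[0,0,-0.03,0,0,0,0.6],[0,0,-0.06,0,0,0,0.6],[0,0,-0.073,0,0,0,0.6],[0,0,-0.077,0,0,0,0.6],[0,0,-0.0784,0,0,0,0.6],[0,0,-0.0784,0,0,0,0.6]]]'

```text
clock: 38.55
eef_pos: [511.7, -19.8, 54.6]
eef_rot: [3.141, 0.525, 3.141]
wrist_force: [-0.8, 2.3, 1.8]
finger_gap: 59.2
finger_force: 24.8
```

Contact. Release, retreat and check.

>>> servo_tool --motion '[[[0,0,0,0,0,0,0.4],[0,0,0,0,0,0,0.1],[0,0,0,0,0,0,0.1],[0,0,0,0,0,0,0.1],[0,0,0.05,0,0,0,0.1],[0,0,0.13,0,0,0,0.1],[0,0,0.21,0,0,0,0.1],[-0.02,0,0.29,0,0,0,0.1],[-0.06,0,0.34,0,0,0,0.1],[-0.12,0,0.35,0,0,0,0.1]]]'

```text
clock: 39.55
eef_pos: [451.6, -20.4, 231.7]
eef_rot: [-3.141, 0.528, 3.141]
wrist_force: [0.3, 0.1, 0.1]
finger_gap: 84.8
finger_force: 0.0
```

>>> servo_tool --motion '[[[0,0,0,0,0,0,0.1],[0,0,0,0,0,0,0.1],[0,0,0,0,0,0,0.1]]]'

```text
clock: 39.85
eef_pos: [451.6, -20.3, 228.2]
eef_rot: [3.141, 0.523, 3.14]
wrist_force: [-0.2, -0.5, -0.4]
finger_gap: 84.5
finger_force: 0.0
```

Run:
```python
from h import *
s=manip.read_state(); print(s['eef_pos'],s['clock'])
O={n:np.load(n+"P.npy") for n in("scene","side")}
def rep(P,nm,cx,cy,lo,hi,r):
    z=P[...,2]; m=(np.hypot(P[...,0]-cx,P[...,1]-cy)<r)&(z>lo)&(z<hi); p=P[m]
    return m.sum(),np.round(cv2.minEnclosingCircle(p[:,:2].astype(np.float32))[0],1) if len(p) else '',p[:,2].max() if len(p) else ''
for n in("scene","side","wrist"):
    c,P=shot(n,n+"9.png")
    for a in(("white",501,-19,120,135,25),("amber",550,37,99,113,22),("jar",552,-73,90,102,34),("vial",492,-309,97,106,20),("beak",377,-93,60,70,35),("ov",370.5,64,44,52,18)):
        print(n,a[0],rep(P,*a),rep(O[n],*a) if n in O else '')
```

```text
[451.5676219  -20.2555231  228.24796919] 39.85
scene white (np.int64(218), array([501.6, -23.1]), np.float64(130.66685139102526)) (np.int64(214), array([501. , -21.8]), np.float64(131.33836016292003))
scene amber (np.int64(142), array([547.7,  34.2]), np.float64(111.52270838903178)) (np.int64(138), array([550.1,  36.3]), np.float64(110.48195092892024))
scene jar (np.int64(440), array([551.3, -76.7]), np.float64(100.0414707728595)) (np.int64(429), array([552.1, -74.4]), np.float64(100.89617491697209))
scene vial (np.int64(119), array([ 492.1, -311. ]), np.float64(103.83509625821887)) (np.int64(0), '', '')
scene beak (np.int64(234), array([377.1, -94. ]), np.float64(67.71511153746962)) (np.int64(243), array([378. , -93.7]), np.float64(67.69292776640475))
scene ov (np.int64(79), array([370.9,  63.6]), np.float64(50.547865488233356)) (np.int64(77), array([370.3,  62.2]), np.float64(50.940632949931))
side white (np.int64(205), array([502.3, -19.4]), np.float64(131.17976854985955)) (np.int64(207), array([501.6, -17.7]), np.float64(131.79431938126186))
side amber (np.int64(172), array([548.
[... 463 characters left out ...]
), array([377.6, -92.5]), np.float64(67.74565892767748))
side ov (np.int64(85), array([369.6,  66.3]), np.float64(50.992434694746976)) (np.int64(86), array([371.1,  65.9]), np.float64(51.07355125931406))
wrist white (np.int64(1061), array([502.1, -20.3]), np.float64(129.9275478472475)) 
wrist amber (np.int64(579), array([547.7,  36.6]), np.float64(108.78031776680126)) 
wrist jar (np.int64(1613), array([551.1, -73.2]), np.float64(98.83965211230966)) 
wrist vial (np.int64(181), array([ 494.1, -304.7]), np.float64(103.46377120354691)) 
wrist beak (np.int64(1541), array([376.5, -91.7]), np.float64(67.24678338611733)) 
wrist ov (np.int64(694), array([370.6,  65.8]), np.float64(50.07089690838944))
```

View pics/side9.png

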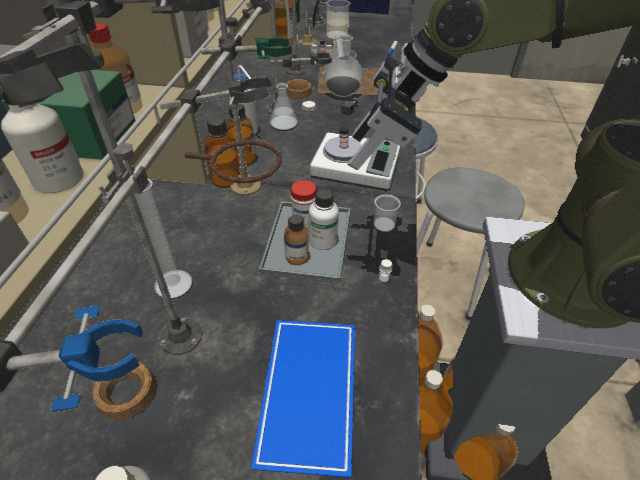

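The picture shows all three bottles upright back in the tray, 1–2.5 mm from their starting spots. The vial is on the pan at (343,138), the mat is empty, and the beaker and white-capped vial are in place. Handing in.

```bash
python3 -c "
from cell import manip
print(manip.sign_off())"
```

```text
the job is handed in; nothing more can be done
None
```

The job is done and handed in at about 40 s. The vial stands upright mid-pan, and all three bottles are upright in the tray, within about 2.5 mm of where they started. The beaker and white-capped vial were not disturbed. One risk is that the last joint read -2.553 rad near the pan, right at its -2.55 limit.

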